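Start the purge, then cap the humidifier bottle, back off a quarter turn and hold

TASK

Start a purge of the humidifier bottle on the gas controller: press the white, then the yellow, then the green key right down, one at a time, and leave the red stop key alone. Then screw the blue cap, which is only started on the bottle's thread, down until it bottoms out, back it off a quarter turn so that the purged air can escape, and finish there with the cap still held in the fingers: do not let go. Leave everything else on the bench where it is.

Things in the scene. Friction and masses are not known exactly. Their poses are not given: they have to be found in the camera images.
- controller: the gas controller: a low grey box, 130 mm (its x) by 200 mm (its y), its black top panel 44 mm above the table; fixed to the table. Origin under its centre. Four spring keys stand in a row 30 mm to the -x side of its centre line, 42 mm apart: from +y to -y green, white, red, yellow
- key_white_top (a point): centre of the top of the white key: a round key 21 mm across that stands 11 mm proud of the panel (top 55 mm above the table) and 7 mm proud of its 29 mm steel bezel
- key_white (a joint): how far the white key is pressed, m: 0 up, 0.005 right down (vertically); it needs about 1.4 N to start and 4.5 N to be right down, and springs back up by itself
- key_yellow_top (a point): centre of the top of the yellow key: a round key 21 mm across that stands 11 mm proud of the panel (top 55 mm above the table) and 7 mm proud of its 29 mm steel bezel
- key_yellow (a joint): how far the yellow key is pressed, m: 0 up, 0.005 right down (vertically); it needs about 1.4 N to start and 4.5 N to be right down, and springs back up by itself
- key_green_top (a point): centre of the top of the green key: a round key 21 mm across that stands 11 mm proud of the panel (top 55 mm above the table) and 7 mm proud of its 29 mm steel bezel
- key_green (a joint): how far the green key is pressed, m: 0 up, 0.005 right down (vertically); it needs about 1.4 N to start and 4.5 N to be right down, and springs back up by itself
- key_red_top (a point): centre of the top of the red key: a round key 21 mm across that stands 11 mm proud of the panel (top 55 mm above the table) and 7 mm proud of its 29 mm steel bezel
- key_red (a joint): how far the red key is pressed, m: 0 up, 0.005 right down (vertically); it needs about 1.4 N to start and 4.5 N to be right down, and springs back up by itself
- humidifier: the humidifier: a white base 150 mm (its x) by 130 mm (its y) by 38 mm, with a finned aluminium jacket 77 mm across (84 mm at its foot), its top 80 mm above the table, in which a clear glass bottle 56 mm across is clamped so that it cannot turn or lift; the bottle's wall ends 96 mm above the table, its shoulder slopes in to a 33 mm neck at 113 mm. Fixed to the table. Origin under the bottle's axis
- cap: the blue knurled screw cap on the bottle's neck, the thing to turn: 42 mm across, 26 mm high, its axis upright. Origin at its centre on its axis, 137 mm above the table when screwed home; with the cap home its x axis (marked by a white stripe from the centre of its top to the rim and down its side) points along the humidifier's x axis. Below its underside there is room for fingertips down to about 110 mm above the table
- cap_turn (a joint): how far the cap is unscrewed, rad: 0 bottomed out on the neck (a hard stop), growing anticlockwise seen from above, with an ordinary right-hand thread of 4 mm rise a turn; it starts 1.8 to 2.9 rad open and stays wherever it is left (turning it takes about 0.08 N m)
- dishes: a stack of two clear 60 mm culture dishes, 30 mm high; loose, to be left alone. Origin at the centre of its underside
- spare_cap: a small orange screw cap, 33 mm across and 14 mm high, lying on the table: not the one to use; loose, to be left alone. Origin at the centre of its underside
- marker: a marker pen, 133 mm long, lying flat; loose, to be left alone. Origin at the centre of its underside
- forceps: steel forceps, 110 mm long, lying flat; loose, to be left alone. Origin at the centre of its underside
- tip_box: a box of pipette tips, 124 x 88 x 64 mm; loose, to be left alone. Origin at the centre of its underside
- pipette: a white hand pipette, about 260 mm long, lying flat; loose, to be left alone. Origin at the centre of its underside
- amber_bottle: a closed amber glass bottle with a white cap, 56 mm across, 105 mm high; loose, to be left alone. Origin at the centre of its underside
- tube_rack: a blue rack of four capped tubes, 55 x 125 mm, 105 mm high; loose, to be left alone. Origin at the centre of its underside
Things that resemble listed ones, but are neither listed nor needed, are in the scene too. What is shaped like the controller but purple is not meant.

How it is judged:
By the outcome, as a careful person would: the job done as asked, in the order asked, and still so for the second after the job is handed in, while the arm keeps its last pose, push and grip.
It also fails if it takes over 58 s, if anything falls off the work surface, if the arm or the gripper's body presses on something with over 40 N, if the wrist force passes 120 N, or if a joint passes its speed limit or range.

ROBOT

A 6-joint arm with a two-finger parallel gripper is mounted at the origin on the work surface. World frame = base frame: x ahead of the robot, y to its left, z up, the work surface at z = 0. Lengths are in mm, angles in rad, forces in N, time in s.
With the tool pointing down it reaches from about 350 to 975 mm from the base axis. Payload 7.1 kg.
Tool frame: the origin (TCP) lies between the finger pads; the fingertips stand 8 mm ahead of it and the grasp point (between the pads) lies 11 mm behind it; x points along the fingers, y is the direction in which the jaws open and shut, and the axes are right-handed (so a half turn about x gives the same grasp; the last joint's range is limited). The gripper opens to 88 mm and grips with 3 to 60 N. Pads are 20 mm wide; open, the fingers measure 115 mm over their backs; the gripper's body (75 mm by 178 mm) begins 61 mm behind the grasp point.
Start: joints at [1.149, 0.423, 1.63, -0, 1.089, -0.019], TCP at [244.965, 574.976, 230.675] pointing down, gripper open.
Joint ranges: [-3, 3], [-0.9, 2.11], [0.09, 2.58], [-1.31, 4.45], [0.11, 2.69], [-2.54, 2.54]. Speed limits (rad/s): [2.39, 2.39, 3.01, 3.14, 3.14, 3.14].

INTERFACE

Orientations are given as a rotation vector (axis times angle).
In Python, from workcell import ctrl gives the robot as it stands.
- The arm moves only by the tool apply_moves, never from a script. Its argument "increments" is a list of rows, each an object with "gripper": the opening in per cent of the stroke, from 0 (shut) to 100 (fully open); "delta_pos": the shift along the tool's x, y, z in cm, a list of three; "dr": the turn, a rotation vector about the tool's x, y, z in rad, a list of three. In form: [{"gripper": gripper, "delta_pos": [dx, dy, dz], "dr": [ax, ay, az]}, ...]. A call has exactly 5 rows; each row shifts and turns the commanded pose from where the row before left it, along the tool's axes as they then stand; what a row does not reach is not made up. A row lasts 1/12 s, in which the tool goes at most 41.7 mm and 7.16 degrees, less where a joint would pass 70% of its speed; a pose out of reach is approached as far as the arm can. A call with a gripper value outside its range is refused whole. The fingers move at their own pace and stop on an object; the grip force is fixed at half the most. Time passes only in rows, so rows that do not move let the fingers close, or fill a call up. It gives the time, the measured TCP pose, the force and the opening at its end, in the units of the state.
- ctrl.get_obs(): the state, without advancing time (a new reading comes with each control period).
- ctrl.get_image(name): name is "scene" or "top" or "wrist"; returns a dict with "img" (480x640x3 uint8, red, green, blue), "range_z" (480x640 float32, mm along the optical axis (not along the pixel's ray), 0 where there is no reading), "mtx" (3x3 intrinsics, pixels), "rvec" (rotation vector, rad) and "tvec" (3), from world to camera coordinates, as OpenCV has them. Camera axes: x right, y down, z forward; pixel columns grow to the right and rows downward; lengths in mm; the calibration is good to about 2 mm. A picture is of the moment at which its call begins.
- ctrl.close_job(): hands the job in, once; it reports no verdict.
The state is a dict: "t": time; "qpos": joint angles; "qvel": joint speeds; "joint_torque": joint torques, N m; "ee_pos": TCP position; "orientation": TCP orientation; "ft_force": force on the tool from outside, world axes, zero at the start; "moment": the same for the moment, N m; "width": finger opening in mm.
Only numpy, scipy, OpenCV 4.12 (cv2) and the standard library are available. Lean on these libraries where they do the work, as an engineer would, in place of code of your own. Each camera call takes 0.05 s, during which the arm holds its last target. There are 200 camera calls.

## Working session

There is one attempt and no reset: what is moved stays moved. The work goes in short steps, Python scripts to look and compute and a tool call to move; the robot and the scene stay as the last step left them, time stands still between calls to the robot, and variables do not carry over. Pictures are saved under pics/ and viewed, about 8 in all and at most 12, crops included, and the job is handed in when it is done.

Besides the shell and the picture viewer there is one more tool, called after "Emit:" by a JSON object that holds its "api" and its "payload". apply_moves: Moves the arm, as the interface text tells. Its arguments: {"type":"object","properties":{"increments":{"type":"array","items":{"type":"object","properties":{"gripper":{"type":"number"},"delta_pos":{"type":"array","items":{"type":"number"}},"dr":{"type":"array","items":{"type":"number"}}}}}},"required":["increments"]}

```bash
mkdir -p pics; ls; cat > h.py <<'E'
import numpy as np,cv2
from workcell import ctrl
def cam(n,save=None):
    d=ctrl.get_image(n)
    if save:
        cv2.imwrite('pics/'+save+'.png',d['img'][:,:,::-1]); np.savez('pics/'+save+'.npz',**d)
    return d
def world(d):
    K=d['mtx'];R=cv2.Rodrigues(np.array(d['rvec'],float))[0];t=np.array(d['tvec'],float).ravel()
    v,u=np.mgrid[:480,:640];z=d['range_z']
    P=np.stack([(u-K[0,2])/K[0,0]*z,(v-K[1,2])/K[1,1]*z,z],-1)
    return (P-t)@R
def proj(d,p):
    return cv2.projectPoints(np.array(p,float).reshape(-1,3),np.array(d['rvec'],float),np.array(d['tvec'],float),d['mtx'],None)[0].reshape(-1,2)
E
python3 - <<'E'
from h import *
print(ctrl.get_obs())
a=cam('scene','s0');b=cam('top','t0')
cv2.imwrite('pics/both.png',cv2.resize(np.vstack([a['img'],b['img']])[:,:,::-1],(400,600),interpolation=cv2.INTER_AREA))
E
```

```text
pics
{'t': 0.0, 'qpos': array([ 1.14903797e+00,  4.23819084e-01,  1.63067995e+00, -1.57384759e-05,
        1.08859292e+00, -1.89749279e-02]), 'qvel': array([ 0.0018515 , -0.0017139 ,  0.00017237, -0.00121722, -0.00109552,
        0.00047028]), 'joint_torque': array([-4.74551216e-04, -5.44619787e+01, -2.73672509e+01,  6.43221941e-02,
        2.28555588e-02, -7.39063262e-05]), 'ee_pos': array([244.73357147, 574.50755962, 229.91921798]), 'orientation': array([ 0.3148081 ,  1.54792108, -0.31712393]), 'ft_force': array([-0.31351756, -0.49837128,  0.68520095]), 'moment': array([-0.00080102, -0.00070075, -0.00973445]), 'width': 88.19176062394041}
```

View pics/t0.png

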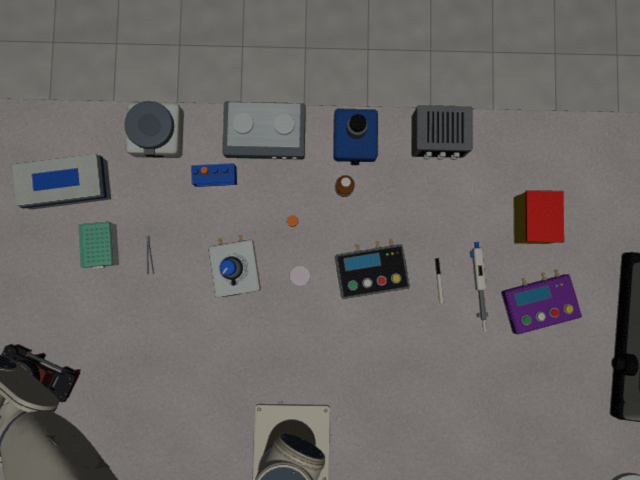

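The top view shows two candidates for the controller: the black-topped one at (372,270) and a purple one at (541,303). The purple one is ruled out by the task. Its keys are green (353,285), white (367,282), red (382,280) and yellow (396,278). The humidifier with the blue cap is at (233,267). I'll measure these and confirm them in a crop.

```bash
python3 - <<'E'
from h import *
d=dict(np.load('pics/t0.npz'));W=world(d)
im=d['img']; hsv=cv2.cvtColor(im,cv2.COLOR_RGB2HSV)
print(d['mtx'][0,0])
for n,(u,v) in dict(green=(353,285),white=(367,282),red=(382,280),yellow=(396,278)).items():
    s=(slice(v-7,v+8),slice(u-7,u+8))
    P=W[s].reshape(-1,3);h=hsv[s].reshape(-1,3)
    m=(P[:,2]>51)&(P[:,2]<60)
    print(n,P[m].mean(0).round(1) if m.any() else None,m.sum(),P[:,2].max())
s=(slice(245,295),slice(205,265));P=W[s].reshape(-1,3)
m=(P[:,2]>140)&(P[:,2]<170);Q=P[m];print('cap',Q.mean(0),Q.min(0),Q.max(0),np.median(Q[:,2]),m.sum())
s=(slice(240,300),slice(330,415));P=W[s].reshape(-1,3);m=(abs(P[:,2]-44)<4)
r=cv2.minAreaRect(P[m][:,:2].astype(np.float32));print('ctl',r)
s=(slice(235,300),slice(200,265));P=W[s].reshape(-1,3);m=(abs(P[:,2]-38)<3)
print('hum',cv2.minAreaRect(P[m][:,:2].astype(np.float32)))
def crop(n,x0,y0,w,h):
    return cv2.resize(im[y0:y0+h,x0:x0+w],None,fx=4,fy=4,interpolation=cv2.INTER_CUBIC)
c=np.hstack([crop('a',325,235,100,70),crop('b',190,235,90,70)])
cv2.imwrite('pics/crop1.png',c[:,:,::-1])
E
```

```text
540.0227620107308
green [ 458.7 -169.3   54.7] 58 64.6677861689473
white [ 464.5 -208.9   54.2] 45 64.55408197623288
red [ 474.8 -250.3   54.4] 69 60.13533652379852
yellow [ 481.3 -291.8   54.8] 50 1605.365860147751
cap [500.88963841 176.06861138 152.77232657] [479.76779305 155.4808016  140.80287967] [522.83356179 198.05689871 162.35837353] 153.17054978458268 209
ctl ((501.93804931640625, -223.4049072265625), (133.4897918701172, 200.3396759033203), 10.3753662109375)
hum ((501.4998779296875, 176.40927124023438), (150.93502807617188, 130.18162536621094), 10.173856735229492)
```

View pics/crop1.png

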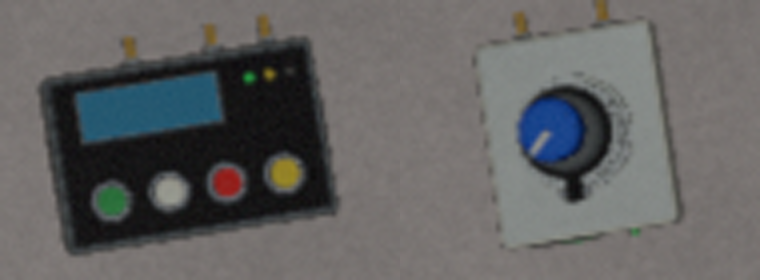

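View pics/s0.png

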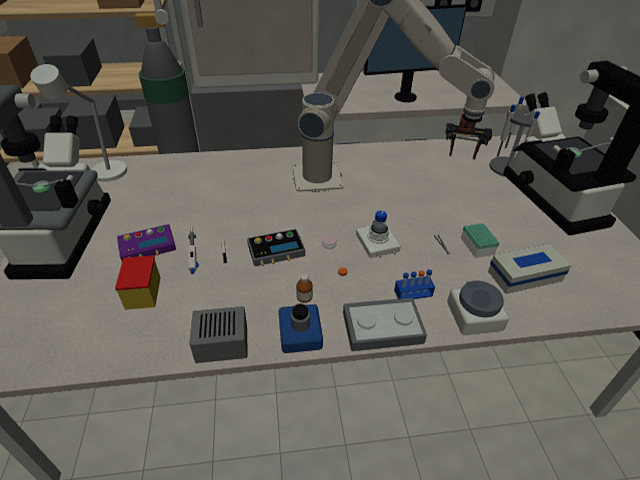

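The crop confirms the black-topped controller, with keys green, white, red, yellow from left to right. The humidifier's blue cap has its stripe pointing down-left, so it is roughly 135° open. Next I work out the tool axes and the moves.

```bash
cat >> h.py <<'E'
from scipy.spatial.transform import Rotation as Ro
def st(tgt=None):
    o=ctrl.get_obs();R=Ro.from_rotvec(o['orientation']).as_matrix()
    print('t',round(o['t'],2),'tcp',o['ee_pos'].round(1),'q',o['qpos'].round(3),'F',o['ft_force'].round(1),'M',o['moment'].round(2),'w',round(o['width'],1))
    print('R cols x,y,z',R.round(3).T.tolist())
    if tgt is not None: print('need tool cm',(R.T@(np.array(tgt)-o['ee_pos'])/10).round(2))
    return o,R
E
python3 - <<'E'
from h import *
st([467,-208.5,150])
E
```

```text
t 0.1 tcp [244.8 574.6 230. ] q [ 1.149  0.424  1.631 -0.     1.089 -0.019] F [ 0.1 -0.2  0.3] M [-0.02 -0.04 -0.  ] w 87.7
R cols x,y,z [[-0.001, -0.001, -1.0], [0.392, 0.92, -0.001], [0.92, -0.392, -0.0]]
need tool cm [  8.08 -63.32  51.14]
```

Emit:
{"api": "apply_moves", "payload": {"increments": [{"gripper": 0, "delta_pos": [0, -2.0, 1.6], "dr": [0, 0, 0]}, {"gripper": 0, "delta_pos": [0, -3.0, 2.4], "dr": [0, 0, 0]}, {"gripper": 0, "delta_pos": [0, -3.0, 2.4], "dr": [0, 0, 0]}, {"gripper": 0, "delta_pos": [0, -3.0, 2.4], "dr": [0, 0, 0]}, {"gripper": 0, "delta_pos": [0, -3.0, 2.4], "dr": [0, 0, 0]}]}}

```text
t: 0.52
ee_pos: [293.0, 400.4, 230.3]
orientation: [0.315, 1.548, -0.316]
ft_force: [1.2, 0.2, 0.1]
width: 58.0
```

Emit:
{"api": "apply_moves", "payload": {"increments": [{"gripper": 0, "delta_pos": [0, -3.0, 2.4], "dr": [0, 0, 0]}, {"gripper": 0, "delta_pos": [0, -3.0, 2.4], "dr": [0, 0, 0]}, {"gripper": 0, "delta_pos": [0, -3.0, 2.4], "dr": [0, 0, 0]}, {"gripper": 0, "delta_pos": [0, -3.0, 2.4], "dr": [0, 0, 0]}, {"gripper": 0, "delta_pos": [0, -3.0, 2.4], "dr": [0, 0, 0]}]}}

```text
t: 0.93
ee_pos: [344.6, 215.4, 230.6]
orientation: [0.315, 1.548, -0.316]
ft_force: [0.7, 0.9, -0.0]
width: 24.9
```

Emit:
{"api": "apply_moves", "payload": {"increments": [{"gripper": 0, "delta_pos": [0, -3.0, 2.4], "dr": [0, 0, 0]}, {"gripper": 0, "delta_pos": [0, -3.0, 2.4], "dr": [0, 0, 0]}, {"gripper": 0, "delta_pos": [0, -3.0, 2.4], "dr": [0, 0, 0]}, {"gripper": 0, "delta_pos": [0, -3.0, 2.4], "dr": [0, 0, 0]}, {"gripper": 0, "delta_pos": [0, -3.0, 2.4], "dr": [0, 0, 0]}]}}

```text
t: 1.35
ee_pos: [396.2, 30.3, 230.7]
orientation: [0.316, 1.547, -0.316]
ft_force: [0.5, 0.5, 0.2]
width: 0.4
```

Emit:
{"api": "apply_moves", "payload": {"increments": [{"gripper": 0, "delta_pos": [0, -3.0, 2.4], "dr": [0, 0, 0]}, {"gripper": 0, "delta_pos": [0, -3.0, 2.4], "dr": [0, 0, 0]}, {"gripper": 0, "delta_pos": [0.5, -2.4, 2.4], "dr": [0, 0, 0]}, {"gripper": 0, "delta_pos": [0.5, -1.5, 1.5], "dr": [0, 0, 0]}, {"gripper": 0, "delta_pos": [0, 0, 0], "dr": [0, 0, 0]}]}}

```text
t: 1.77
ee_pos: [438.5, -96.1, 220.0]
orientation: [0.318, 1.547, -0.319]
ft_force: [0.6, 0.2, -0.9]
width: 0.8
```

```bash
python3 - <<'E'
from h import *
st([467,-208.5,150])
d=cam('wrist','w1');W=world(d)
print(proj(d,[[467,-208.5,55],[459.5,-168,55],[482,-291,55]]))
E
```

```text
t 1.77 tcp [438.5 -96.1 220. ] q [-2.420e-01  1.770e-01  2.014e+00 -1.000e-03  9.500e-01 -1.406e+00] F [ 0.6  0.2 -0.9] M [-0.01  0.01 -0.03] w 0.8
R cols x,y,z [[0.0, -0.001, -1.0], [0.395, 0.919, -0.001], [0.919, -0.395, 0.0]]
need tool cm [ 7.01 -9.2   7.06]
[[212.9295174  298.66500076]
 [253.01778671 272.56803968]
 [134.99443948 349.02688125]]
```

View pics/w1.png

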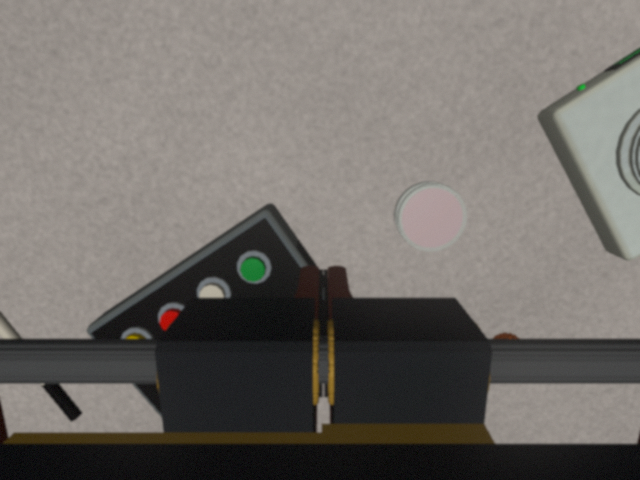

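The wrist view shows the black-topped controller with green at (253,267), white at (212,290), red at (172,318) and yellow at (134,338). I'll measure the keys from here.

```bash
python3 - <<'E'
from h import *
d=dict(np.load('pics/w1.npz'));W=world(d);hsv=cv2.cvtColor(d['img'],cv2.COLOR_RGB2HSV)
for n,lo,hi,b in [('green',(50,120,60),(75,255,255),(230,240,285,295)),('white',(0,0,150),(180,60,255),(195,275,232,297)),('red',(0,150,80),(8,255,255),(150,295,195,340))]:
    x0,y0,x1,y1=b;m=cv2.inRange(hsv[y0:y1,x0:x1],lo,hi)>0;P=W[y0:y1,x0:x1][m]
    P=P[(abs(P[:,2]-55)<3)];v,u=np.nonzero(m)
    print(n,m.sum(),u.min()+x0,u.max()+x0,v.min()+y0,v.max()+y0,len(P),len(P) and (P.mean(0).round(1),P.min(0).round(1),P.max(0).round(1)))
E
```

```text
green 448 241 264 257 280 446 (array([ 456.4, -166.8,   55.4]), array([ 446.6, -176.5,   52.7]), array([ 466.3, -157.5,   57.3]))
white 204 200 222 286 296 204 (array([ 460.5, -207.4,   55.5]), array([ 454.6, -217.6,   52.7]), array([ 467.5, -199.8,   57.4]))
red 248 159 178 310 330 208 (array([ 467.3, -251.3,   55.2]), array([ 461.5, -260.4,   52.2]), array([ 475.2, -241.1,   57.4]))
```

Emit:
{"api": "apply_moves", "payload": {"increments": [{"gripper": 0, "delta_pos": [1, -2.3, 1.7], "dr": [0, 0, 0]}, {"gripper": 0, "delta_pos": [2, -2.3, 1.7], "dr": [0, 0, 0]}, {"gripper": 0, "delta_pos": [2, -2.3, 1.8], "dr": [0, 0, 0]}, {"gripper": 0, "delta_pos": [2, -2.4, 1.8], "dr": [0, 0, 0]}, {"gripper": 0, "delta_pos": [3, 0, 0], "dr": [0, 0, 0]}]}}

```text
t: 2.23
ee_pos: [468.6, -209.2, 121.7]
orientation: [0.315, 1.541, -0.318]
ft_force: [0.8, -0.3, 0.8]
width: 0.8
```

Emit:
{"api": "apply_moves", "payload": {"increments": [{"gripper": 0, "delta_pos": [3, 0, 0], "dr": [0, 0, 0]}, {"gripper": 0, "delta_pos": [1.5, 0, 0], "dr": [0, 0, 0]}, {"gripper": 0, "delta_pos": [0.3, 0, 0], "dr": [0, 0, 0]}, {"gripper": 0, "delta_pos": [0, 0, 0], "dr": [0, 0, 0]}, {"gripper": 0, "delta_pos": [0, 0, 0], "dr": [0, 0, 0]}]}}

```text
t: 2.65
ee_pos: [466.0, -205.3, 73.5]
orientation: [0.315, 1.547, -0.315]
ft_force: [-0.2, -0.0, 0.6]
width: 0.3
```

```bash
python3 - <<'E'
from h import *
o,R=st([465.6,-209.3,58])
d=cam('wrist');t=cam('top')
def c(d,p,r,f):
    u,v=proj(d,p)[0].astype(int);return cv2.resize(d['img'][v-r:v+r,max(u-r,0):u+r],(f,f),interpolation=cv2.INTER_CUBIC)
s=cam('scene')
cv2.imwrite('pics/press.png',np.hstack([c(s,[465,-209,60],40,400),c(t,[465,-209,60],40,400)])[:,:,::-1])
E
```

```text
t 2.65 tcp [ 466.  -205.3   73.5] q [-0.438  0.504  1.976  0.     0.661 -1.608] F [-0.2 -0.   0.6] M [ 0.01 -0.03  0.  ] w 0.3
R cols x,y,z [[0.001, -0.0, -1.0], [0.391, 0.92, 0.0], [0.92, -0.391, 0.001]]
need tool cm [ 1.55 -0.38  0.12]
```

View pics/press.png

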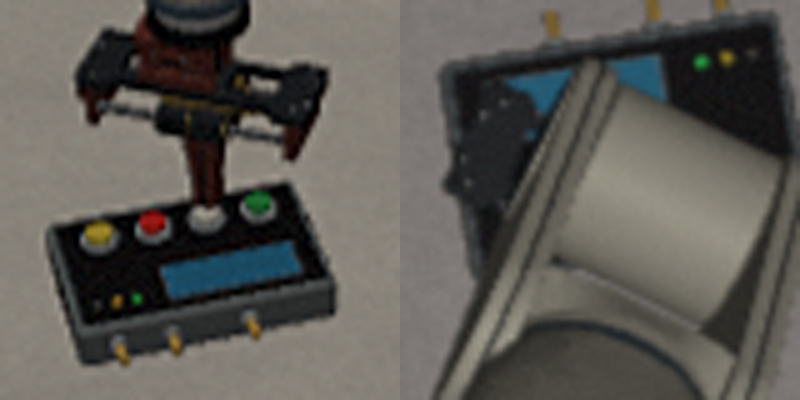

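In the scene camera crop the closed fingertips stand right over the white key at (207,212). I'll press white.

Emit:
{"api": "apply_moves", "payload": {"increments": [{"gripper": 0, "delta_pos": [0, -0.35, 0.1], "dr": [0, 0, 0]}, {"gripper": 0, "delta_pos": [0.6, 0, 0], "dr": [0, 0, 0]}, {"gripper": 0, "delta_pos": [0.5, 0, 0], "dr": [0, 0, 0]}, {"gripper": 0, "delta_pos": [0.5, 0, 0], "dr": [0, 0, 0]}, {"gripper": 0, "delta_pos": [0, 0, 0], "dr": [0, 0, 0]}]}}

```text
t: 3.22
ee_pos: [465.7, -210.1, 57.9]
orientation: [0.316, 1.547, -0.316]
ft_force: [-3.9, 1.0, 22.3]
width: 0.6
```

```bash
python3 - <<'E'
from h import *
st([465.6,-209.3,57])
E
```

```text
t 3.22 tcp [ 465.7 -210.1   57.9] q [-0.447  0.535  1.976 -0.     0.63  -1.615] F [-3.9  1.  22.3] M [0.18 0.83 0.01] w 0.6
R cols x,y,z [[0.001, -0.001, -1.0], [0.392, 0.92, -0.0], [0.92, -0.392, 0.001]]
need tool cm [ 0.09  0.07 -0.04]
```

White is fully down: 22 N with the tips at 50 mm. Now I lift clear and go to yellow.

Emit:
{"api": "apply_moves", "payload": {"increments": [{"gripper": 0, "delta_pos": [-1.5, 0, 0], "dr": [0, 0, 0]}, {"gripper": 0, "delta_pos": [-1.5, 0, 0], "dr": [0, 0, 0]}, {"gripper": 0, "delta_pos": [0, -1.5, 1.0], "dr": [0, 0, 0]}, {"gripper": 0, "delta_pos": [0, -2.5, 1.6], "dr": [0, 0, 0]}, {"gripper": 0, "delta_pos": [0, -2.2, 1.5], "dr": [0, 0, 0]}]}}

```text
t: 3.63
ee_pos: [478.4, -283.3, 86.5]
orientation: [0.315, 1.548, -0.315]
ft_force: [0.4, -0.7, 0.4]
width: 0.2
```

Emit:
{"api": "apply_moves", "payload": {"increments": [{"gripper": 0, "delta_pos": [0, -0.7, 0.5], "dr": [0, 0, 0]}, {"gripper": 0, "delta_pos": [0, 0, 0], "dr": [0, 0, 0]}, {"gripper": 0, "delta_pos": [0.7, 0, 0], "dr": [0, 0, 0]}, {"gripper": 0, "delta_pos": [0.7, 0, 0], "dr": [0, 0, 0]}, {"gripper": 0, "delta_pos": [0, 0, 0], "dr": [0, 0, 0]}]}}

```text
t: 4.05
ee_pos: [478.8, -289.1, 70.7]
orientation: [0.317, 1.551, -0.314]
ft_force: [0.0, 0.4, 0.1]
width: 0.6
```

```bash
python3 - <<'E'
from h import *
st([480.8,-291.9,57])
E
```

```text
t 4.05 tcp [ 478.8 -289.1   70.7] q [-0.565  0.562  1.862  0.     0.721 -1.734] F [0.  0.4 0.1] M [ 0.07  0.01 -0.02] w 0.6
R cols x,y,z [[-0.003, 0.002, -1.0], [0.391, 0.92, 0.001], [0.92, -0.391, -0.004]]
need tool cm [ 1.37 -0.18  0.3 ]
```

Emit:
{"api": "apply_moves", "payload": {"increments": [{"gripper": 0, "delta_pos": [0, -0.2, 0.2], "dr": [0, 0, 0]}, {"gripper": 0, "delta_pos": [0.5, 0, 0], "dr": [0, 0, 0]}, {"gripper": 0, "delta_pos": [0.4, 0, 0], "dr": [0, 0, 0]}, {"gripper": 0, "delta_pos": [0.4, 0, 0], "dr": [0, 0, 0]}, {"gripper": 0, "delta_pos": [0, 0, 0], "dr": [0, 0, 0]}]}}

```text
t: 4.47
ee_pos: [481.6, -293.5, 59.3]
orientation: [0.316, 1.547, -0.316]
ft_force: [1.3, 2.1, 4.1]
width: 0.6
```

```bash
python3 - <<'E'
from h import *
o,R=st([480.8,-291.9,57])
s=cam('scene')
u,v=proj(s,[475,-230,55])[0].astype(int)
cv2.imwrite('pics/press2.png',cv2.resize(s['img'][v-50:v+40,u-60:u+60],(600,450),interpolation=cv2.INTER_CUBIC)[:,:,::-1])
E
```

```text
t 4.47 tcp [ 481.6 -293.5   59.3] q [-0.569  0.585  1.857  0.     0.699 -1.737] F [1.3 2.1 4.1] M [ 0.32 -0.21  0.01] w 0.6
R cols x,y,z [[0.0, 0.0, -1.0], [0.392, 0.92, 0.0], [0.92, -0.392, 0.0]]
need tool cm [ 0.23  0.12 -0.14]
```

View pics/press2.png

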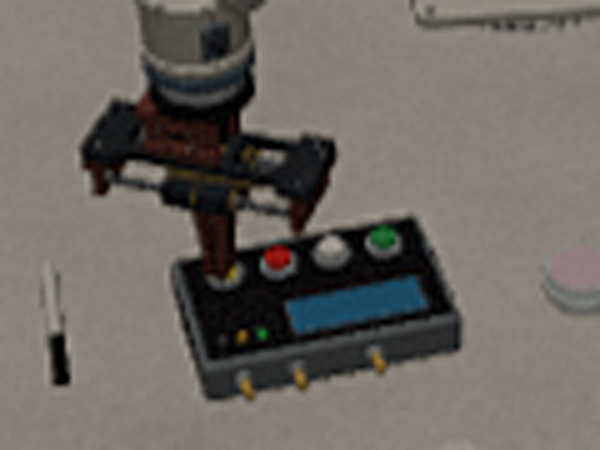

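The tips are on the yellow key at (224,272), slightly to its -y side, and it is not yet at its stop. I'll press a little deeper.

Emit:
{"api": "apply_moves", "payload": {"increments": [{"gripper": 0, "delta_pos": [0.1, 0.1, -0.1], "dr": [0, 0, 0]}, {"gripper": 0, "delta_pos": [0.1, 0, 0], "dr": [0, 0, 0]}, {"gripper": 0, "delta_pos": [0.05, 0, 0], "dr": [0, 0, 0]}, {"gripper": 0, "delta_pos": [0, 0, 0], "dr": [0, 0, 0]}, {"gripper": 0, "delta_pos": [0, 0, 0], "dr": [0, 0, 0]}]}}

```text
t: 4.93
ee_pos: [481.5, -293.0, 58.2]
orientation: [0.315, 1.546, -0.317]
ft_force: [0.0, -0.1, 10.6]
width: 0.8
```

```bash
python3 - <<'E'
from h import *
st([480.8,-291.9,57])
E
```

```text
t 4.93 tcp [ 481.5 -293.    58.2] q [-0.568  0.586  1.859 -0.     0.694 -1.735] F [ 0.  -0.1 10.6] M [-0.14  0.09 -0.01] w 0.8
R cols x,y,z [[0.002, -0.001, -1.0], [0.392, 0.92, -0.0], [0.92, -0.392, 0.002]]
need tool cm [ 0.12  0.07 -0.11]
```

Emit:
{"api": "apply_moves", "payload": {"increments": [{"gripper": 0, "delta_pos": [0.1, 0, 0], "dr": [0, 0, 0]}, {"gripper": 0, "delta_pos": [0, 0, 0], "dr": [0, 0, 0]}, {"gripper": 0, "delta_pos": [0, 0, 0], "dr": [0, 0, 0]}, {"gripper": 0, "delta_pos": [0, 0, 0], "dr": [0, 0, 0]}, {"gripper": 0, "delta_pos": [0, 0, 0], "dr": [0, 0, 0]}]}}

```text
t: 5.35
ee_pos: [481.6, -293.1, 58.0]
orientation: [0.315, 1.546, -0.317]
ft_force: [-2.8, 0.9, 18.2]
width: 0.3
```

Yellow is at its stop: 18 N with no more travel. Next is green.

Emit:
{"api": "apply_moves", "payload": {"increments": [{"gripper": 0, "delta_pos": [-1.5, 0, 0], "dr": [0, 0, 0]}, {"gripper": 0, "delta_pos": [-1.5, 0, 0], "dr": [0, 0, 0]}, {"gripper": 0, "delta_pos": [0, 1.8, -1.2], "dr": [0, 0, 0]}, {"gripper": 0, "delta_pos": [0, 3.0, -2.0], "dr": [0, 0, 0]}, {"gripper": 0, "delta_pos": [0, 3.0, -2.0], "dr": [0, 0, 0]}]}}

```text
t: 5.77
ee_pos: [463.0, -199.8, 86.2]
orientation: [0.318, 1.547, -0.318]
ft_force: [-0.0, 0.4, 0.0]
width: 0.5
```

Emit:
{"api": "apply_moves", "payload": {"increments": [{"gripper": 0, "delta_pos": [0, 2.0, -1.3], "dr": [0, 0, 0]}, {"gripper": 0, "delta_pos": [0, 0.8, -0.6], "dr": [0, 0, 0]}, {"gripper": 0, "delta_pos": [0, 0, 0], "dr": [0, 0, 0]}, {"gripper": 0, "delta_pos": [0.7, 0, 0], "dr": [0, 0, 0]}, {"gripper": 0, "delta_pos": [0.7, 0, 0], "dr": [0, 0, 0]}]}}

```text
t: 6.18
ee_pos: [458.2, -168.3, 72.1]
orientation: [0.316, 1.545, -0.317]
ft_force: [0.1, -0.6, -0.4]
width: 0.1
```

```bash
python3 - <<'E'
from h import *
st([458,-168,57])
E
```

```text
t 6.18 tcp [ 458.2 -168.3   72.1] q [-0.376  0.486  2.023 -0.     0.631 -1.544] F [ 0.1 -0.6 -0.4] M [-0.02  0.02 -0.05] w 0.1
R cols x,y,z [[0.002, -0.001, -1.0], [0.392, 0.92, -0.0], [0.92, -0.392, 0.002]]
need tool cm [ 1.51  0.02 -0.03]
```

Emit:
{"api": "apply_moves", "payload": {"increments": [{"gripper": 0, "delta_pos": [0.5, 0, 0], "dr": [0, 0, 0]}, {"gripper": 0, "delta_pos": [0.5, 0, 0], "dr": [0, 0, 0]}, {"gripper": 0, "delta_pos": [0.5, 0, 0], "dr": [0, 0, 0]}, {"gripper": 0, "delta_pos": [0.1, 0, 0], "dr": [0, 0, 0]}, {"gripper": 0, "delta_pos": [0, 0, 0], "dr": [0, 0, 0]}]}}

```text
t: 6.6
ee_pos: [457.3, -168.1, 57.8]
orientation: [0.316, 1.547, -0.317]
ft_force: [-7.1, -0.4, 31.6]
width: 0.5
```

Emit:
{"api": "apply_moves", "payload": {"increments": [{"gripper": 0, "delta_pos": [0, 0, 0], "dr": [0, 0, 0]}, {"gripper": 0, "delta_pos": [0, 0, 0], "dr": [0, 0, 0]}, {"gripper": 0, "delta_pos": [0, 0, 0], "dr": [0, 0, 0]}, {"gripper": 0, "delta_pos": [0, 0, 0], "dr": [0, 0, 0]}, {"gripper": 0, "delta_pos": [0, 0, 0], "dr": [0, 0, 0]}]}}

```text
t: 7.02
ee_pos: [457.3, -168.1, 57.8]
orientation: [0.316, 1.547, -0.317]
ft_force: [-7.9, -1.1, 29.8]
width: 0.2
```

```bash
python3 - <<'E'
from h import *
o,R=st([458,-168,57])
s=cam('scene')
u,v=proj(s,[465,-190,55])[0].astype(int)
cv2.imwrite('pics/press3.png',cv2.resize(s['img'][v-50:v+40,u-60:u+60],(600,450),interpolation=cv2.INTER_CUBIC)[:,:,::-1])
E
```

```text
t 7.02 tcp [ 457.3 -168.1   57.8] q [-3.760e-01  5.130e-01  2.027e+00 -1.000e-03  6.010e-01 -1.543e+00] F [-7.9 -1.1 29.8] M [-0.1   1.44 -0.01] w 0.2
R cols x,y,z [[0.001, -0.001, -1.0], [0.392, 0.92, -0.001], [0.92, -0.392, 0.001]]
need tool cm [0.08 0.04 0.06]
```

View pics/press3.png

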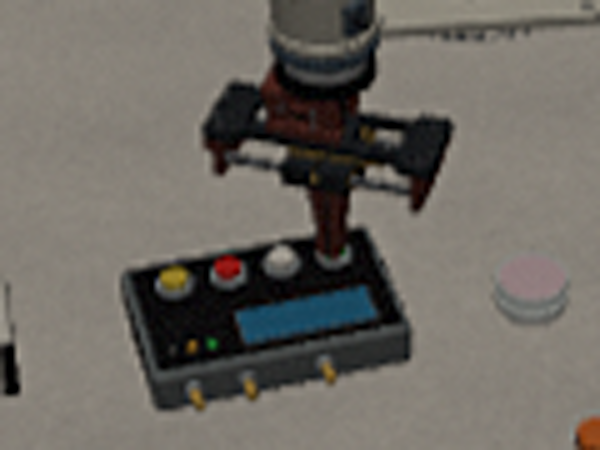

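Green is fully down at 30 N, with the tips at (330,250) on the key in the crop. Now I lift and go beside the cap for one close look, opening the gripper on the way.

Emit:
{"api": "apply_moves", "payload": {"increments": [{"gripper": 0, "delta_pos": [-2, 0, 0], "dr": [0, 0, 0]}, {"gripper": 0, "delta_pos": [-3.5, 0, 0], "dr": [0, 0, 0]}, {"gripper": 0, "delta_pos": [-3.5, 1.0, -0.6], "dr": [0, 0, 0]}, {"gripper": 0, "delta_pos": [-3.2, 2.0, -1.0], "dr": [0, 0, 0]}, {"gripper": 0, "delta_pos": [-2.5, 3.0, -1.5], "dr": [0, 0, 0]}]}}

```text
t: 7.48
ee_pos: [453.1, -101.1, 205.1]
orientation: [0.318, 1.545, -0.319]
ft_force: [0.6, -0.2, 0.8]
width: 0.6
```

Emit:
{"api": "apply_moves", "payload": {"increments": [{"gripper": 60, "delta_pos": [-2.0, 3.2, -1.7], "dr": [0, 0, 0]}, {"gripper": 100, "delta_pos": [-0.5, 3.5, -1.8], "dr": [0, 0, 0]}, {"gripper": 100, "delta_pos": [0, 3.5, -1.8], "dr": [0, 0, 0]}, {"gripper": 100, "delta_pos": [0, 3.5, -1.8], "dr": [0, 0, 0]}, {"gripper": 100, "delta_pos": [0, 3.5, -1.8], "dr": [0, 0, 0]}]}}

```text
t: 7.9
ee_pos: [437.5, 94.7, 228.1]
orientation: [0.317, 1.547, -0.317]
ft_force: [1.0, 0.7, 0.7]
width: 30.7
```

Emit:
{"api": "apply_moves", "payload": {"increments": [{"gripper": 100, "delta_pos": [0, 3.5, -1.8], "dr": [0, 0, 0]}, {"gripper": 100, "delta_pos": [0, 3.3, -1.8], "dr": [0, 0, 0]}, {"gripper": 100, "delta_pos": [0, 2.3, -1.2], "dr": [0, 0, 0]}, {"gripper": 100, "delta_pos": [0, 1.0, -0.6], "dr": [0, 0, 0]}, {"gripper": 100, "delta_pos": [0, 0, 0], "dr": [0, 0, 0]}]}}

```text
t: 8.32
ee_pos: [427.5, 208.9, 227.6]
orientation: [0.314, 1.548, -0.314]
ft_force: [0.4, -0.3, -0.4]
width: 63.5
```

```bash
python3 - <<'E'
from h import *
st([501,176.2,127])
d=cam('wrist','w2');W=world(d)
hsv=cv2.cvtColor(d['img'],cv2.COLOR_RGB2HSV)
m=(cv2.inRange(hsv,(100,120,50),(125,255,255))>0)&(W[...,2]>146)&(W[...,2]<160)
P=W[m];print(m.sum(),P.mean(0),np.median(P[:,2]))
print('circle',cv2.minEnclosingCircle(P[:,:2].astype(np.float32)))
print(proj(d,[[501,176.2,152]]))
E
```

```text
t 8.32 tcp [427.5 208.9 227.6] q [ 0.429  0.207  1.953  0.     0.981 -0.741] F [ 0.4 -0.3 -0.4] M [-0.03  0.01  0.03] w 63.5
R cols x,y,z [[-0.0, -0.0, -1.0], [0.39, 0.921, -0.0], [0.921, -0.39, -0.0]]
need tool cm [10.06 -0.14  8.05]
537 [506.91925051 172.80308703 151.58986214] 152.06277409886107
circle ((498.4017028808594, 176.72862243652344), 21.476369857788086)
[[321.59948963 370.23964913]]
```

View pics/w2.png

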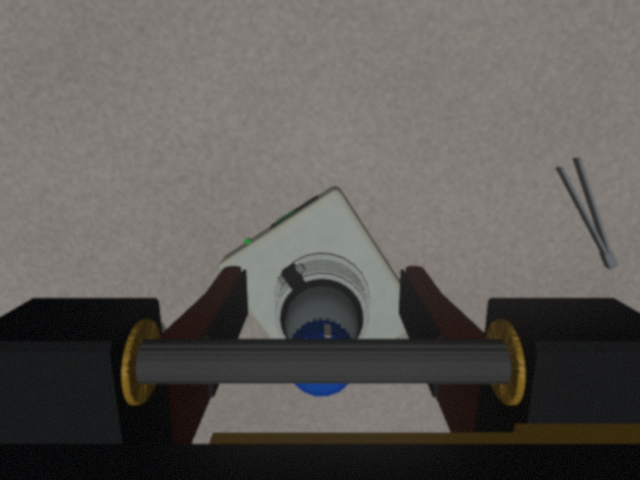

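The wrist view shows the cap at (321,370) and the fingers open on both sides of it. The measured cap centre is about (499.7, 176.5) with its top at 152 mm, which agrees with the top camera. I'll move over it and descend.

Emit:
{"api": "apply_moves", "payload": {"increments": [{"gripper": 100, "delta_pos": [0, 0, 1.5], "dr": [0, 0, 0]}, {"gripper": 100, "delta_pos": [0, 0, 2.7], "dr": [0, 0, 0]}, {"gripper": 100, "delta_pos": [0, -0.1, 2.5], "dr": [0, 0, 0]}, {"gripper": 100, "delta_pos": [0, -0.05, 1.2], "dr": [0, 0, 0]}, {"gripper": 100, "delta_pos": [1.0, 0, 0], "dr": [0, 0, 0]}]}}

```text
t: 8.78
ee_pos: [503.4, 172.8, 219.3]
orientation: [0.32, 1.543, -0.318]
ft_force: [-0.9, 0.0, 0.3]
width: 88.0
```

Emit:
{"api": "apply_moves", "payload": {"increments": [{"gripper": 100, "delta_pos": [2, 0, 0], "dr": [0, 0, 0]}, {"gripper": 100, "delta_pos": [2, 0, 0], "dr": [0, 0, 0]}, {"gripper": 100, "delta_pos": [2, 0, 0], "dr": [0, 0, 0]}, {"gripper": 100, "delta_pos": [2, 0, 0], "dr": [0, 0, 0]}, {"gripper": 100, "delta_pos": [1, 0, 0], "dr": [0, 0, 0]}]}}

```text
t: 9.2
ee_pos: [497.3, 173.8, 125.3]
orientation: [0.315, 1.551, -0.319]
ft_force: [-1.0, -0.6, -0.5]
width: 87.8
```

```bash
python3 - <<'E'
from h import *
st([499.7,176.5,127])
E
```

```text
t 9.2 tcp [497.3 173.8 125.3] q [ 0.314  0.436  1.915  0.     0.796 -0.853] F [-1.  -0.6 -0.5] M [ 0.01 -0.   -0.03] w 87.8
R cols x,y,z [[-0.004, -0.001, -1.0], [0.393, 0.92, -0.003], [0.92, -0.393, -0.003]]
need tool cm [-0.17  0.34  0.12]
```

Emit:
{"api": "apply_moves", "payload": {"increments": [{"gripper": 100, "delta_pos": [0, 0.15, 0], "dr": [0, 0, 0]}, {"gripper": 100, "delta_pos": [0, 0, 0], "dr": [0, 0, 0]}, {"gripper": 100, "delta_pos": [0, 0, 0], "dr": [0, 0, 0]}, {"gripper": 70, "delta_pos": [0, 0, 0], "dr": [0, 0, 0]}, {"gripper": 60, "delta_pos": [0, 0, 0], "dr": [0, 0, 0]}]}}

```text
t: 9.62
ee_pos: [500.9, 176.6, 129.1]
orientation: [0.317, 1.546, -0.315]
ft_force: [0.3, -0.5, 1.1]
width: 77.9
```

```bash
python3 - <<'E'
from h import *
st([499.7,176.5,127])
E
```

```text
t 9.62 tcp [500.9 176.6 129.1] q [ 0.317  0.432  1.908 -0.     0.8   -0.851] F [ 0.3 -0.5  1.1] M [-0.    0.05  0.03] w 77.9
R cols x,y,z [[0.002, 0.001, -1.0], [0.392, 0.92, 0.001], [0.92, -0.392, 0.001]]
need tool cm [ 0.21 -0.06 -0.1 ]
```

Emit:
{"api": "apply_moves", "payload": {"increments": [{"gripper": 50, "delta_pos": [0.2, 0, -0.1], "dr": [0, 0, 0]}, {"gripper": 40, "delta_pos": [0, 0, 0], "dr": [0, 0, 0]}, {"gripper": 20, "delta_pos": [0, 0, 0], "dr": [0, 0, 0]}, {"gripper": 0, "delta_pos": [0, 0, 0], "dr": [0, 0, 0]}, {"gripper": 0, "delta_pos": [0, 0, 0], "dr": [0, 0, 0]}]}}

```text
t: 10.03
ee_pos: [499.4, 176.8, 126.2]
orientation: [0.316, 1.547, -0.316]
ft_force: [-0.7, 0.1, 0.7]
width: 44.6
```

Emit:
{"api": "apply_moves", "payload": {"increments": [{"gripper": 0, "delta_pos": [0, 0, 0], "dr": [0, 0, 0]}, {"gripper": 0, "delta_pos": [0, 0, 0], "dr": [0, 0, 0]}, {"gripper": 0, "delta_pos": [0, 0, 0], "dr": [0, 0, 0]}, {"gripper": 0, "delta_pos": [0, 0, 0], "dr": [0, 0, 0]}, {"gripper": 0, "delta_pos": [0, 0, 0], "dr": [0, 0, 0]}]}}

```text
t: 10.45
ee_pos: [499.4, 177.0, 126.1]
orientation: [0.316, 1.547, -0.316]
ft_force: [0.1, 1.7, -0.2]
width: 41.6
```

```bash
python3 - <<'E'
from h import *
st([499.7,176.5,127])
E
```

```text
t 10.45 tcp [499.4 177.  126.1] q [ 0.318  0.436  1.911  0.     0.794 -0.85 ] F [ 0.1  1.7 -0.2] M [ 0.39 -0.02 -0.02] w 41.6
R cols x,y,z [[0.0, 0.0, -1.0], [0.392, 0.92, 0.0], [0.92, -0.392, 0.0]]
need tool cm [-0.09 -0.03  0.04]
```

The cap is gripped at 41.6 mm. It is at least 1.8 rad open, so I screw in 1.65 rad first (clockwise, +x), following the thread's descent.

Emit:
{"api": "apply_moves", "payload": {"increments": [{"gripper": 0, "delta_pos": [0.007, 0, 0], "dr": [0.11, 0, 0]}, {"gripper": 0, "delta_pos": [0.007, 0, 0], "dr": [0.11, 0, 0]}, {"gripper": 0, "delta_pos": [0.007, 0, 0], "dr": [0.11, 0, 0]}, {"gripper": 0, "delta_pos": [0.007, 0, 0], "dr": [0.11, 0, 0]}, {"gripper": 0, "delta_pos": [0.007, 0, 0], "dr": [0.11, 0, 0]}]}}

```text
t: 10.87
ee_pos: [499.5, 177.0, 125.8]
orientation: [0.747, 1.438, -0.747]
ft_force: [1.6, 2.5, -0.4]
width: 41.3
```

```bash
python3 - <<'E'
from h import *
st()
E
```

```text
t 10.87 tcp [499.5 177.  125.8] q [ 0.318  0.437  1.911  0.     0.793 -0.295] F [ 1.6  2.5 -0.4] M [ 0.4  -0.01  0.05] w 41.3
R cols x,y,z [[0.0, 0.0, -1.0], [0.818, 0.575, 0.0], [0.575, -0.818, 0.0]]
```

Emit:
{"api": "apply_moves", "payload": {"increments": [{"gripper": 0, "delta_pos": [0.007, 0, 0], "dr": [0.11, 0, 0]}, {"gripper": 0, "delta_pos": [0.007, 0, 0], "dr": [0.11, 0, 0]}, {"gripper": 0, "delta_pos": [0.007, 0, 0], "dr": [0.11, 0, 0]}, {"gripper": 0, "delta_pos": [0.007, 0, 0], "dr": [0.11, 0, 0]}, {"gripper": 0, "delta_pos": [0.007, 0, 0], "dr": [0.11, 0, 0]}]}}

```text
t: 11.28
ee_pos: [499.5, 177.0, 125.4]
orientation: [1.163, 1.238, -1.162]
ft_force: [1.2, 2.3, 0.0]
width: 41.4
```

Emit:
{"api": "apply_moves", "payload": {"increments": [{"gripper": 0, "delta_pos": [0.007, 0, 0], "dr": [0.11, 0, 0]}, {"gripper": 0, "delta_pos": [0.007, 0, 0], "dr": [0.11, 0, 0]}, {"gripper": 0, "delta_pos": [0.007, 0, 0], "dr": [0.11, 0, 0]}, {"gripper": 0, "delta_pos": [0.007, 0, 0], "dr": [0.11, 0, 0]}, {"gripper": 0, "delta_pos": [0.007, 0, 0], "dr": [0.11, 0, 0]}]}}

```text
t: 11.7
ee_pos: [499.5, 177.0, 125.1]
orientation: [1.559, 0.938, -1.558]
ft_force: [0.5, 2.8, 0.5]
width: 41.5
```

```bash
python3 - <<'E'
from h import *
st()
s=cam('scene','s1');t=cam('top')
def c(d,p,r):
    u,v=proj(d,p)[0].astype(int);return cv2.resize(d['img'][v-r:v+r,u-r:u+r],(400,400),interpolation=cv2.INTER_CUBIC)
cv2.imwrite('pics/cap1.png',np.hstack([c(s,[500,177,138],25),c(t,[500,177,150],30)])[:,:,::-1])
E
```

```text
t 11.7 tcp [499.5 177.  125.1] q [0.318 0.438 1.911 0.    0.792 0.805] F [0.5 2.8 0.5] M [0.29 0.01 0.04] w 41.5
R cols x,y,z [[0.0, 0.0, -1.0], [0.884, -0.468, 0.0], [-0.468, -0.884, -0.0]]
```

View pics/cap1.png

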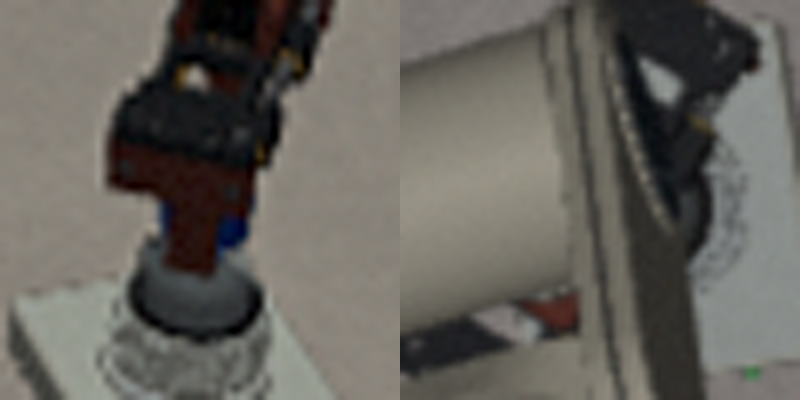

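The scene crop shows the cap held between the fingers and the top view is blocked by the wrist, so the stop has to be felt. I continue, reading the moment and the lag of joint 6.

Emit:
{"api": "apply_moves", "payload": {"increments": [{"gripper": 0, "delta_pos": [0.005, 0, 0], "dr": [0.08, 0, 0]}, {"gripper": 0, "delta_pos": [0.005, 0, 0], "dr": [0.08, 0, 0]}, {"gripper": 0, "delta_pos": [0.005, 0, 0], "dr": [0.08, 0, 0]}, {"gripper": 0, "delta_pos": [0.005, 0, 0], "dr": [0.08, 0, 0]}, {"gripper": 0, "delta_pos": [0.005, 0, 0], "dr": [0.08, 0, 0]}]}}

```text
t: 12.22
ee_pos: [499.5, 177.0, 124.8]
orientation: [1.823, 0.654, -1.822]
ft_force: [0.4, 1.9, -0.1]
width: 41.6
```

```bash
python3 - <<'E'
from h import *
st()
E
```

```text
t 12.22 tcp [499.5 177.  124.8] q [0.318 0.438 1.911 0.    0.791 1.2  ] F [ 0.4  1.9 -0.1] M [0.39 0.04 0.08] w 41.6
R cols x,y,z [[0.0, 0.0, -1.0], [0.636, -0.772, 0.0], [-0.772, -0.636, -0.001]]
```

Turned 2.05 rad and still free (0.08 N m). Now smaller steps.

Emit:
{"api": "apply_moves", "payload": {"increments": [{"gripper": 0, "delta_pos": [0.0025, 0, 0], "dr": [0.04, 0, 0]}, {"gripper": 0, "delta_pos": [0.0025, 0, 0], "dr": [0.04, 0, 0]}, {"gripper": 0, "delta_pos": [0.0025, 0, 0], "dr": [0.04, 0, 0]}, {"gripper": 0, "delta_pos": [0.0025, 0, 0], "dr": [0.04, 0, 0]}, {"gripper": 0, "delta_pos": [0.0025, 0, 0], "dr": [0.04, 0, 0]}]}}

```text
t: 12.63
ee_pos: [499.5, 176.9, 124.7]
orientation: [1.947, 0.488, -1.946]
ft_force: [0.3, 2.3, 0.0]
width: 41.5
```

```bash
python3 - <<'E'
from h import *
st()
E
```

```text
t 12.63 tcp [499.5 176.9 124.7] q [0.318 0.439 1.911 0.    0.791 1.398] F [0.3 2.3 0. ] M [0.38 0.01 0.08] w 41.5
R cols x,y,z [[0.0, 0.0, -1.0], [0.472, -0.882, 0.0], [-0.882, -0.472, -0.0]]
```

Emit:
{"api": "apply_moves", "payload": {"increments": [{"gripper": 0, "delta_pos": [0.0015, 0, 0], "dr": [0.02, 0, 0]}, {"gripper": 0, "delta_pos": [0.0015, 0, 0], "dr": [0.02, 0, 0]}, {"gripper": 0, "delta_pos": [0.0015, 0, 0], "dr": [0.02, 0, 0]}, {"gripper": 0, "delta_pos": [0.0015, 0, 0], "dr": [0.02, 0, 0]}, {"gripper": 0, "delta_pos": [0.0015, 0, 0], "dr": [0.02, 0, 0]}]}}

```text
t: 13.05
ee_pos: [499.5, 176.9, 124.6]
orientation: [2.009, 0.395, -2.008]
ft_force: [1.1, 3.5, -0.5]
width: 41.4
```

```bash
python3 - <<'E'
from h import *
st()
E
```

```text
t 13.05 tcp [499.5 176.9 124.6] q [0.318 0.439 1.911 0.    0.791 1.501] F [ 1.1  3.5 -0.5] M [ 0.55 -0.06  0.09] w 41.4
R cols x,y,z [[0.0, 0.0, -1.0], [0.378, -0.926, -0.0], [-0.926, -0.378, -0.0]]
```

Emit:
{"api": "apply_moves", "payload": {"increments": [{"gripper": 0, "delta_pos": [0.0013, 0, 0], "dr": [0.02, 0, 0]}, {"gripper": 0, "delta_pos": [0.0013, 0, 0], "dr": [0.02, 0, 0]}, {"gripper": 0, "delta_pos": [0.0013, 0, 0], "dr": [0.02, 0, 0]}, {"gripper": 0, "delta_pos": [0.0013, 0, 0], "dr": [0.02, 0, 0]}, {"gripper": 0, "delta_pos": [0.0013, 0, 0], "dr": [0.02, 0, 0]}]}}

```text
t: 13.47
ee_pos: [498.8, 176.7, 124.5]
orientation: [2.065, 0.299, -2.068]
ft_force: [-6.1, 1.1, 2.1]
width: 41.4
```

```bash
python3 - <<'E'
from h import *
st()
E
```

```text
t 13.47 tcp [498.8 176.7 124.5] q [ 0.318  0.439  1.912 -0.     0.792  1.601] F [-6.1  1.1  2.1] M [0.3  1.33 0.81] w 41.4
R cols x,y,z [[-0.001, -0.001, -1.0], [0.284, -0.959, 0.0], [-0.959, -0.284, 0.001]]
```

Emit:
{"api": "apply_moves", "payload": {"increments": [{"gripper": 0, "delta_pos": [0.0013, 0, 0], "dr": [0.02, 0, 0]}, {"gripper": 0, "delta_pos": [0.0013, 0, 0], "dr": [0.02, 0, 0]}, {"gripper": 0, "delta_pos": [0.0013, 0, 0], "dr": [0.02, 0, 0]}, {"gripper": 0, "delta_pos": [0.0013, 0, 0], "dr": [0.02, 0, 0]}, {"gripper": 0, "delta_pos": [0.0013, 0, 0], "dr": [0.02, 0, 0]}]}}

```text
t: 13.88
ee_pos: [498.4, 176.7, 124.4]
orientation: [2.121, 0.199, -2.125]
ft_force: [-8.9, 2.6, 4.9]
width: 41.3
```

```bash
python3 - <<'E'
from h import *
st()
E
```

```text
t 13.88 tcp [498.4 176.7 124.4] q [0.318 0.438 1.913 0.    0.792 1.702] F [-8.9  2.6  4.9] M [0.49 1.7  0.85] w 41.3
R cols x,y,z [[-0.002, -0.0, -1.0], [0.186, -0.983, 0.0], [-0.983, -0.186, 0.002]]
```

The stop was met between joint 6 at 1.50 and 1.60: Mz jumped to 0.81 and then stayed at 0.85, so the fingers slip on the bottomed cap. That is about 2.4 rad, which agrees with the stripe. I back off in small steps to find where the wind-up is gone.

Emit:
{"api": "apply_moves", "payload": {"increments": [{"gripper": 0, "delta_pos": [0, 0, 0], "dr": [-0.01, 0, 0]}, {"gripper": 0, "delta_pos": [0, 0, 0], "dr": [-0.01, 0, 0]}, {"gripper": 0, "delta_pos": [0, 0, 0], "dr": [0, 0, 0]}, {"gripper": 0, "delta_pos": [0, 0, 0], "dr": [0, 0, 0]}, {"gripper": 0, "delta_pos": [0, 0, 0], "dr": [0, 0, 0]}]}}

```text
t: 14.3
ee_pos: [498.2, 176.6, 124.4]
orientation: [2.11, 0.219, -2.115]
ft_force: [-3.7, 3.1, 5.4]
width: 41.6
```

```bash
python3 - <<'E'
from h import *
st()
E
```

```text
t 14.3 tcp [498.2 176.6 124.4] q [3.180e-01 4.380e-01 1.913e+00 1.000e-03 7.930e-01 1.682e+00] F [-3.7  3.1  5.4] M [0.51 0.96 0.23] w 41.6
R cols x,y,z [[-0.002, -0.0, -1.0], [0.205, -0.979, -0.0], [-0.979, -0.205, 0.002]]
```

Emit:
{"api": "apply_moves", "payload": {"increments": [{"gripper": 0, "delta_pos": [0, 0, 0], "dr": [-0.01, 0, 0]}, {"gripper": 0, "delta_pos": [0, 0, 0], "dr": [-0.01, 0, 0]}, {"gripper": 0, "delta_pos": [0, 0, 0], "dr": [0, 0, 0]}, {"gripper": 0, "delta_pos": [0, 0, 0], "dr": [0, 0, 0]}, {"gripper": 0, "delta_pos": [0, 0, 0], "dr": [0, 0, 0]}]}}

```text
t: 14.72
ee_pos: [498.2, 176.6, 124.4]
orientation: [2.1, 0.238, -2.105]
ft_force: [-5.0, 3.7, 4.3]
width: 41.7
```

```bash
python3 - <<'E'
from h import *
st()
E
```

```text
t 14.72 tcp [498.2 176.6 124.4] q [3.180e-01 4.380e-01 1.913e+00 1.000e-03 7.930e-01 1.662e+00] F [-5.   3.7  4.3] M [ 0.5   0.89 -0.  ] w 41.7
R cols x,y,z [[-0.002, 0.0, -1.0], [0.224, -0.975, -0.001], [-0.975, -0.224, 0.002]]
```

The wind-up is gone at about 1.672 (0.62 N m per 0.02 rad). So the quarter turn ends at joint 6 ≈ 0.10, which is 1.56 rad from here, rising 1 mm.

Emit:
{"api": "apply_moves", "payload": {"increments": [{"gripper": 0, "delta_pos": [-0.008, 0, 0], "dr": [-0.11, 0, 0]}, {"gripper": 0, "delta_pos": [-0.008, 0, 0], "dr": [-0.11, 0, 0]}, {"gripper": 0, "delta_pos": [-0.008, 0, 0], "dr": [-0.11, 0, 0]}, {"gripper": 0, "delta_pos": [-0.008, 0, 0], "dr": [-0.11, 0, 0]}, {"gripper": 0, "delta_pos": [-0.008, 0, 0], "dr": [-0.11, 0, 0]}]}}

```text
t: 15.13
ee_pos: [498.5, 176.0, 124.8]
orientation: [1.761, 0.726, -1.765]
ft_force: [-2.2, -0.7, 3.9]
width: 41.5
```

Emit:
{"api": "apply_moves", "payload": {"increments": [{"gripper": 0, "delta_pos": [-0.008, 0, 0], "dr": [-0.11, 0, 0]}, {"gripper": 0, "delta_pos": [-0.008, 0, 0], "dr": [-0.11, 0, 0]}, {"gripper": 0, "delta_pos": [-0.008, 0, 0], "dr": [-0.11, 0, 0]}, {"gripper": 0, "delta_pos": [-0.008, 0, 0], "dr": [-0.11, 0, 0]}, {"gripper": 0, "delta_pos": [-0.008, 0, 0], "dr": [-0.11, 0, 0]}]}}

```text
t: 15.55
ee_pos: [499.1, 175.7, 125.2]
orientation: [1.382, 1.086, -1.384]
ft_force: [0.8, -3.0, 1.8]
width: 41.7
```

Emit:
{"api": "apply_moves", "payload": {"increments": [{"gripper": 0, "delta_pos": [-0.008, 0, 0], "dr": [-0.11, 0, 0]}, {"gripper": 0, "delta_pos": [-0.008, 0, 0], "dr": [-0.11, 0, 0]}, {"gripper": 0, "delta_pos": [-0.008, 0, 0], "dr": [-0.11, 0, 0]}, {"gripper": 0, "delta_pos": [-0.008, 0, 0], "dr": [-0.1, 0, 0]}, {"gripper": 0, "delta_pos": [0, 0, 0], "dr": [-0.03, 0, 0]}]}}

```text
t: 15.97
ee_pos: [499.7, 175.7, 125.5]
orientation: [1.045, 1.304, -1.045]
ft_force: [1.7, -3.1, 1.0]
width: 41.4
```

```bash
python3 - <<'E'
from h import *
st()
d=cam('wrist','w3');s=cam('scene','s2')
u,v=proj(s,[500,177,138])[0].astype(int)
a=cv2.resize(s['img'][v-30:v+30,u-30:u+30],(400,400),interpolation=cv2.INTER_CUBIC)
u,v=proj(d,[499,177,140])[0].astype(int);print(u,v)
b=cv2.resize(d['img'][240:480,200:440],(400,400))
cv2.imwrite('pics/cap2.png',np.hstack([a,b])[:,:,::-1])
E
```

```text
t 15.97 tcp [499.7 175.7 125.5] q [ 0.316  0.437  1.911 -0.002  0.793  0.097] F [ 1.7 -3.1  1. ] M [-0.6  -0.28 -0.11] w 41.4
R cols x,y,z [[0.001, -0.001, -1.0], [0.976, 0.219, 0.0], [0.219, -0.976, 0.001]]
322 309
```

View pics/cap2.png

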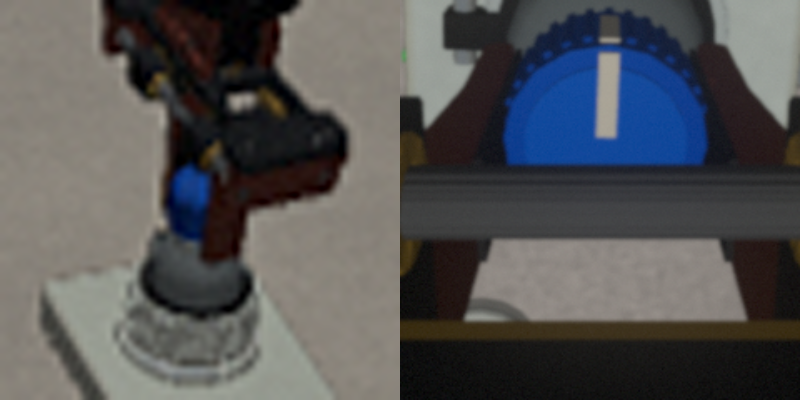

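The wrist crop shows the cap held with the white stripe pointing image-up, i.e. along -tool z, close to the humidifier's +y as wanted. I'll measure its angle.

```bash
python3 - <<'E'
from h import *
d=dict(np.load('pics/w3.npz'));W=world(d);hsv=cv2.cvtColor(d['img'],cv2.COLOR_RGB2HSV)
m=np.zeros((480,640),bool);m[268:326,305:345]=True
m&=(hsv[...,1]<70)&(hsv[...,2]>130)
v,u=np.nonzero(m);print(m.sum(),u.min(),u.max(),v.min(),v.max())
K=d['mtx'];R=cv2.Rodrigues(d['rvec'])[0];t=d['tvec'].ravel();C=-R.T@t
r=np.stack([(u-K[0,2])/K[0,0],(v-K[1,2])/K[1,1],np.ones(len(u))],1)@R
P=C+r*((151-C[2])/r[:,2])[:,None]
l=cv2.fitLine(P[:,:2].astype(np.float32),cv2.DIST_L2,0,.01,.01).ravel()
print('stripe angle',np.degrees(np.arctan2(l[1],l[0])),P[:,:2].min(0),P[:,:2].max(0))
Z=W[m][:,2];print('depth z',np.median(Z))
# humidifier yaw from top panel
a=dict(np.load('pics/t0.npz'));W=world(a);s=(slice(235,300),slice(200,265));P=W[s].reshape(-1,3)
for w in(2,3,5):
    print(cv2.minAreaRect(P[abs(P[:,2]-38)<w][:,:2].astype(np.float32))[2])
# yaw from wrist w2 image too
a=dict(np.load('pics/w2.npz'));W=world(a).reshape(-1,3);q=(abs(W[:,2]-38)<3)&(abs(W[:,0]-500)<110)&(abs(W[:,1]-176)<110)
print(cv2.minAreaRect(W[q][:,:2].astype(np.float32)))
E
```

```text
628 318 331 271 322
stripe angle -79.46711 [493.85427758 177.10457583] [500.90450754 195.42967527]
depth z 152.2023968968217
10.139974594116211
10.173856735229492
10.149680137634277
((498.1356201171875, 176.45852661132812), (147.82827758789062, 128.06002807617188), 9.726042747497559)
```

The stripe is at 100.5° against a humidifier yaw of 10.1°, so the cap is 90.4° open. I hold still once and then hand in.

Emit:
{"api": "apply_moves", "payload": {"increments": [{"gripper": 0, "delta_pos": [0, 0, 0], "dr": [0, 0, 0]}, {"gripper": 0, "delta_pos": [0, 0, 0], "dr": [0, 0, 0]}, {"gripper": 0, "delta_pos": [0, 0, 0], "dr": [0, 0, 0]}, {"gripper": 0, "delta_pos": [0, 0, 0], "dr": [0, 0, 0]}, {"gripper": 0, "delta_pos": [0, 0, 0], "dr": [0, 0, 0]}]}}

```text
t: 16.48
ee_pos: [499.7, 175.7, 125.5]
orientation: [1.048, 1.302, -1.05]
ft_force: [2.5, -6.7, 0.9]
width: 41.5
```

```bash
python3 - <<'E'
from h import *
st(); print(ctrl.close_job())
E
```

```text
t 16.48 tcp [499.7 175.7 125.5] q [ 0.317  0.437  1.911 -0.002  0.793  0.103] F [ 2.5 -6.7  0.9] M [-0.99 -0.4   0.1 ] w 41.5
R cols x,y,z [[0.001, -0.001, -1.0], [0.977, 0.214, 0.0], [0.214, -0.977, 0.001]]
the job is handed in; nothing more can be done
None
```

The purge sequence is done and the job is handed in at 16.5 s, with the blue cap a quarter turn open and still held in the fingers.

- **Keys:** I pressed white, then yellow, then green on the black-topped controller. Each went down to its stop at 22, 18 and 30 N, with the fingertips about 50 mm above the table. The fingers passed clear over the red key.
- **Cap:** I screwed it in by about 2.4 rad until it bottomed out. The turning moment jumped from 0.08 to about 0.85 N m and the fingers then slipped slightly on the cap. I took up that wind-up and backed the cap off.
- **Last check:** the stripe stood at 100.5° against the humidifier's 10.1°, so the cap is 90.4° open. The finger opening of 41.5 mm shows it is still gripped.
- **Small disagreements:**
  - During the final hold joint 6 settled by 0.006 rad and the side force rose to about 7 N. The stripe was not measured again after that.
  - The cameras differed by 2 to 4 mm on the key positions. I allowed for this with the scene-camera crops and the felt stops.

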